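# Stand the sample jars in their spill dishes

## Task

Pick the four squat, wide-lidded sample jars out from among the other things on the lab bench and stand each one upright in the round steel spill dish of its own size rank: the smallest jar in the smallest dish, and so on up to the largest jar in the largest dish. Each jar must stand flat on the floor of its dish, inside the rim; set the jars down rather than dropping them, keep them upright, and leave the two tall narrow-necked bottles standing where they are.

Things in the scene. Friction and masses are not known exactly. Their poses are not given: they have to be found in the camera images.
- jar_1: The smallest of the four squat sample jars: an upright white plastic cylinder closed by a flat, ribbed grey screw lid nearly as wide as the jar, 30 mm in diameter and 44 mm tall in all (the lid is the top 19 mm), loose, about 45 g, strong enough for a firm grip. Origin: centre of its underside; z up along the jar.
- jar_2: The second smallest of the four squat sample jars: an upright white plastic cylinder closed by a flat, ribbed grey screw lid nearly as wide as the jar, 40 mm in diameter and 52 mm tall in all (the lid is the top 19 mm), loose, about 90 g, strong enough for a firm grip. Origin: centre of its underside; z up along the jar.
- jar_3: The second largest of the four squat sample jars: an upright white plastic cylinder closed by a flat, ribbed grey screw lid nearly as wide as the jar, 50 mm in diameter and 60 mm tall in all (the lid is the top 19 mm), loose, about 150 g, strong enough for a firm grip. Origin: centre of its underside; z up along the jar.
- jar_4: The largest of the four squat sample jars: an upright white plastic cylinder closed by a flat, ribbed grey screw lid nearly as wide as the jar, 60 mm in diameter and 68 mm tall in all (the lid is the top 19 mm), loose, about 230 g, strong enough for a firm grip. Origin: centre of its underside; z up along the jar.
- dish_1: The smallest of the four round steel spill dishes: outer diameter 60 mm, inner diameter 54 mm, rim 8 mm high and 3 mm thick, flat floor 4 mm above the bench; it does not move. Origin: centre of its underside, on the bench.
- dish_2: The second smallest of the four round steel spill dishes: outer diameter 70 mm, inner diameter 64 mm, rim 8 mm high and 3 mm thick, flat floor 4 mm above the bench; it does not move. Origin: centre of its underside, on the bench.
- dish_3: The second largest of the four round steel spill dishes: outer diameter 80 mm, inner diameter 74 mm, rim 8 mm high and 3 mm thick, flat floor 4 mm above the bench; it does not move. Origin: centre of its underside, on the bench.
- dish_4: The largest of the four round steel spill dishes: outer diameter 90 mm, inner diameter 84 mm, rim 8 mm high and 3 mm thick, flat floor 4 mm above the bench; it does not move. Origin: centre of its underside, on the bench.
- bottle_1: Bystander: a tall narrow-necked white plastic bottle, 42 mm in diameter and 125 mm tall, with sloping shoulders and a small grey cap 26 mm wide, loose, about 200 g. Origin: centre of its underside; z up.
- bottle_2: Bystander: a tall narrow-necked white plastic bottle, 50 mm in diameter and 130 mm tall, with sloping shoulders and a small grey cap 26 mm wide, loose, about 200 g. Origin: centre of its underside; z up.
There are look-alikes about, which are no part of the job. Leave any brown or pink look-alike of the jar_3 alone. What is shaped like the jar_2 but blue is not meant.

How it is judged:
By the outcome, as a careful person would: the job done as asked, in the order asked, and still so for the second after the job is handed in, with the robot touching nothing.
It also fails if it takes over 112 s, if anything falls off the work surface, if the arm or the gripper's body presses on something with over 40 N, if the wrist force passes 120 N, or if a joint passes its speed limit or range.

## Robot

A 6-joint arm with a two-finger parallel gripper is mounted at the origin on the work surface. World frame = base frame: x ahead of the robot, y to its left, z up, the work surface at z = 0. Lengths are in mm, angles in rad, forces in N, time in s.
With the tool pointing down it reaches from about 350 to 875 mm from the base axis. Payload 4.2 kg.
Tool frame: the origin (TCP) lies midway between the tips of the shut fingers; the grasp point (between the pads) lies 19 mm behind it (arm.grasp_offset is the distance from the TCP to the grasp point, in mm); z points along the fingers, y is the direction in which the jaws open and shut (so a half turn about z gives the same grasp; the last joint's range is limited). The gripper opens to 85 mm and grips with 20 to 120 N. Pads are 22 mm wide; open, the fingers measure 114 mm over their backs; the gripper's body (76 mm by 85 mm) begins 54 mm behind the grasp point. The pads swing forward as they close: fully open they stand 13 mm farther back than shut.
Start: joints at [-1.052, 0.385, 0.008, 0, -1.194, -0.259], TCP at [160.571, -604, 231.312] pointing down, gripper open.
Joint ranges: [-3.14, 3.14], [-1.21, 2.06], [-1.07, 1.41], [-3.16, 2.05], [-2.99, -0.16], [-3.1, 3.1]. Speed limits (rad/s): [2.79, 2.79, 3.14, 3.14, 3.14, 3.14].

## Interface

Orientations are given as a unit quaternion [x, y, z, w].
In Python, from bench import arm gives the robot as it stands.
- The arm moves only by the tool move_arm, never from a script. Its argument "moves" is a list of rows, each an object with "gripper": the gripper's target within -1 to 1 (fully open at 1, half-way at 0, shut at -1); "xyz": the shift along the tool's x, y, z in cm, a list of three; "angular": the turn, a rotation vector about the tool's x, y, z in rad, a list of three. In form: [{"gripper": gripper, "xyz": [dx, dy, dz], "angular": [wx, wy, wz]}, ...]. A call has 1 to 10 rows; each row is the pose to reach, as a shift and turn from the pose commanded when the call began, along the tool's axes at that moment; what a row does not reach only later rows make up. A row lasts 1/8 s, in which the tool goes at most 62.5 mm and 10.7 degrees, less where a joint would pass 70% of its speed; a pose out of reach is approached as far as the arm can. A call with a gripper value outside its range is refused whole. The fingers move at their own pace and stop on an object; the grip force is fixed at half the most. Time passes only in rows, so rows that repeat a pose let the fingers close. It gives the time, the measured TCP pose, the force and the opening at its end, in the units of the state.
- arm.read_state(): the state, without advancing time (a new reading comes with each control period).
- arm.get_image(name): name is "side" or "top"; returns (picture, depth): 400x640x3 uint8, blue, green, red; 400x640 float32, mm along the optical axis (not along the pixel's ray), 0 where there is no reading.
- arm.get_calibration(name): a dict with "camera_matrix" (3x3 intrinsics, pixels), "R" (3x3) and "t" (3): a world point X has camera coordinates R X + t. Camera axes: x right, y down, z forward; pixel columns grow to the right and rows downward; lengths in mm; the calibration is good to about 2 mm. A picture is of the moment at which its call begins. get_calibration takes no time and is no camera call.
- arm.job_done(): hands the job in, once; it reports no verdict.
The state is a dict: "clock": time; "joints": joint angles; "joint_vel": joint speeds; "joint_efforts": joint torques, N m; "position": TCP position; "ee_rot": TCP orientation; "contact_force": force on the tool from outside, world axes, zero at the start; "wrist_torque": the same for the moment, N m; "gripper_width": finger opening in mm.
Only numpy, scipy, OpenCV 4.12 (cv2) and the standard library are available. Lean on these libraries where they do the work, as an engineer would, in place of code of your own. Each camera call takes 0.05 s, during which the arm holds its last target. There are 200 camera calls.

## Working session

There is one attempt and no reset: what is moved stays moved. The work goes in short steps, Python scripts to look and compute and a tool call to move; the robot and the scene stay as the last step left them, time stands still between calls to the robot, and variables do not carry over. Pictures are saved under pics/ and viewed, about 12 in all and at most 16, crops included, and the job is handed in when it is done.

Besides the shell and the picture viewer there is one more tool, called after "Emit:" as name(argument=value, ...), one argument or row to a line, values as JSON. move_arm: Moves the arm, as the interface text tells. Its arguments: {"type":"object","properties":{"moves":{"type":"array","items":{"type":"object","properties":{"gripper":{"type":"number"},"xyz":{"type":"array","items":{"type":"number"}},"angular":{"type":"array","items":{"type":"number"}}}}}},"required":["moves"]}

```bash
mkdir -p pics
cat > h.py <<'E'
import numpy as np, cv2
from bench import arm
def shot(n,f):
    im,d=arm.get_image(n); cv2.imwrite('pics/'+f+'.png',im); np.save('pics/'+f+'.npy',d); return im,d
def world(n,d):
    c=arm.get_calibration(n); K=np.array(c['camera_matrix']);R=np.array(c['R']);t=np.array(c['t'])
    v,u=np.mgrid[:400,:640]
    P=np.stack([(u-K[0,2])/K[0,0]*d,(v-K[1,2])/K[1,1]*d,d],-1)
    return (P-t)@R
E
python3 - <<'E'
from h import *
for n in('top','side'):
    shot(n,n+'0'); c=arm.get_calibration(n); print(n,(-np.array(c['R']).T@c['t']).round(), np.round(c['R'],2).tolist(),np.round(c['camera_matrix'],0).tolist())
s=arm.read_state();print(s)
E
```

```text
top [423.  -0. 910.] [[0.02, -1.0, 0.01], [-0.99, -0.02, -0.1], [0.1, -0.01, -1.0]] [[372.0, 0.0, 314.0], [0.0, 372.0, 198.0], [0.0, 0.0, 1.0]]
side [ 119. 1117.  932.] [[-0.94, -0.34, 0.01], [-0.21, 0.56, -0.8], [0.27, -0.75, -0.6]] [[504.0, 0.0, 319.0], [0.0, 504.0, 191.0], [0.0, 0.0, 1.0]]
{'clock': 0.1, 'joints': array([-1.05236519e+00,  3.85476861e-01,  6.74176289e-03, -4.09345525e-04,
       -1.19395952e+00, -2.58603930e-01]), 'joint_vel': array([ 8.34821181e-04, -2.80571418e-03,  4.25057248e-03,  1.06812054e-03,
        9.61740751e-06, -6.14221289e-04]), 'joint_efforts': array([-6.01793690e-04, -3.93317556e+01,  1.88928902e+01,  4.19795170e+00,
       -2.56423766e-03, -1.42535114e-06]), 'position': array([ 160.45168   , -603.51915801,  230.32833447]), 'ee_rot': array([-1.29473552e-01,  9.91582403e-01,  9.50471811e-04, -1.83489966e-04]), 'contact_force': array([-0.57400828, -0.12659215,  0.15722424]), 'wrist_torque': array([ 0.00643181,  0.00571966, -0.01392247]), 'gripper_width': 85.20836214645463}
```

View pics/top0.png

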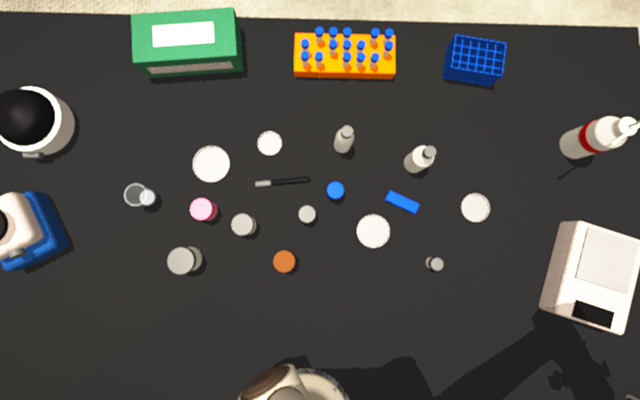

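View pics/side0.png

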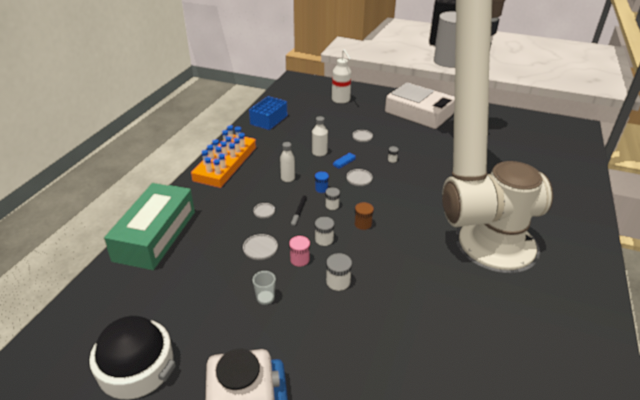

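Top view: four grey-lidded jars at about (181,260), (242,225), (307,214) and (435,264). Dishes are at (211,163), (373,231), (475,208) and (269,143). Pink (202,209), blue (335,190) and brown (284,262) are look-alikes, and the bottles are at (344,139) and (420,158).

Run:
```python
from h import *
d=np.load('pics/top0.npy');W=world('top',d)
for nm,u,v in [('jL',181,260),('j',242,225),('j',307,214),('j',435,264),('pink',202,209),('blue',335,190),('brown',284,262),('b1',346,132),('b2',427,153)]:
    z0=np.median(W[v-1:v+2,u-1:u+2,2]); m=np.zeros((400,640),np.uint8)
    m[v-25:v+26,u-25:u+26]=(abs(W[v-25:v+26,u-25:u+26,2]-z0)<6)
    n,l=cv2.connectedComponents(m,connectivity=4); p=W[l==l[v,u]]
    (c,r)=cv2.minEnclosingCircle(p[:,:2].astype(np.float32)); print(nm,'z',z0.round(),'mean',p[:,:2].mean(0).round(1),'mec',np.round(c,1),'dia',round(2*r,1),'areadia',round(2*np.sqrt(len(p)/np.pi)*d[v,u]/372,1))
im=cv2.imread('pics/top0.png');g=cv2.cvtColor(im,6)
for u,v in [(211,163),(269,143),(373,231),(475,208)]:
    m=np.zeros((400,640),np.uint8); m[v-30:v+31,u-30:u+31]=g[v-30:v+31,u-30:u+31]>90
    n,l=cv2.connectedComponents(m); p=W[l==l[v,u]]
    c,r=cv2.minEnclosingCircle(p[:,:2].astype(np.float32)); print('dish',p.mean(0).round(1),'mec',np.round(c,1),2*r,'a',2*np.sqrt(len(p)/np.pi)*d[v,u]/372)
```

```text
jL z 67.0 mean [359.8 284.8] mec [359.8 284.8] dia 61.1 areadia 61.1
j z 60.0 mean [443.3 152.8] mec [443.4 153.1] dia 51.4 areadia 50.5
j z 51.0 mean [470.4   6.1] mec [471.    5.8] dia 40.5 areadia 40.0
j z 44.0 mean [ 360.9 -296.1] mec [ 361.4 -296. ] dia 30.7 areadia 30.3
pink z 60.0 mean [476.5 247.4] mec [476.8 247.8] dia 51.1 areadia 50.6
blue z 51.0 mean [526.9 -58.8] mec [527.3 -58.8] dia 40.7 areadia 40.1
brown z 60.0 mean [361.9  55.5] mec [362.   55.7] dia 50.5 areadia 50.3
b1 z 125.0 mean [646.6 -77.3] mec [647.3 -76.9] dia 26.5 areadia 26.0
b2 z 129.0 mean [ 604.6 -255.2] mec [ 605.2 -255.4] dia 26.4 areadia 26.4
dish [592.2 243.9   6.7] mec [521.  142.6] 346.9259948730469 a 94.22963502615417
dish [646.9 101.7   8.6] mec [551.1  57. ] 281.05126953125 a 64.20691341833516
dish [ 435.4 -155.5    7. ] mec [432.9 -99.6] 199.368408203125 a 84.82266879797923
dish [ 497.1 -405.3    8.3] mec [ 467.4 -223. ] 453.8252258300781 a 74.30294317107916
```

```bash
cat >> h.py <<'E'
def ray(n,u,v,z):
    c=arm.get_calibration(n); R=np.array(c['R']);C=-R.T@c['t']
    q=R.T@np.linalg.solve(np.array(c['camera_matrix']),[u,v,1.]); return (C+q*(z-C[2])/q[2])[:2]
E
python3 - <<'E'
from h import *
for n,S,th in [('top',[(211,163),(269,143),(373,231),(475,208)],90),('side',[(260,246),(264,210),(359,177),(362,136)],90)]:
  im=cv2.imread(f'pics/{n}0.png');g=cv2.cvtColor(im,6)
  for u,v in S:
    m=np.zeros((400,640),np.uint8); m[v-25:v+26,u-25:u+26]=g[v-25:v+26,u-25:u+26]>th
    k,l=cv2.connectedComponents(m); p=cv2.findContours((l==l[v,u]).astype(np.uint8),0,1)[0]
    p=max(p,key=len); p=cv2.convexHull(p)[:,0]; w=np.array([ray(n,a,b,8) for a,b in p],np.float32)
    c,r=cv2.minEnclosingCircle(w); e=cv2.fitEllipse(w); print(n,np.round(c,1),round(2*r,1),'ell',np.round(e[0],1),np.round(e[1],1))
W=world('side',np.load('pics/side0.npy'))
for nm,x,y,z,D in [('j4',360,285,67,60),('j3',443,153,60,50),('j2',471,6,51,40),('j1',361,-296,44,30)]:
    p=W[(abs(W[...,2]-z)<3)&(np.hypot(W[...,0]-x,W[...,1]-y)<D/2+10)]; c,r=cv2.minEnclosingCircle(p[:,:2].astype(np.float32)); print(nm,np.round(c,1),2*r,len(p))
E
```

```text
top [592.  243.3] 94.5 ell [592.1 243.5] [93.4 93.9]
top [647.2 101.5] 64.9 ell [646.9 101.8] [62.9 64.5]
top [ 435.9 -155.3] 84.7 ell [ 435.6 -155.3] [83.6 84. ]
top [ 497.6 -405.4] 74.6 ell [ 497.4 -405.4] [73.5 74. ]
side [592.1 246.8] 100.3 ell [591.7 246.1] [ 93.7 100.6]
side [646.5 105.6] 70.9 ell [645.9 104.8] [64.  71.8]
side [ 437.5 -151.5] 94.6 ell [ 434.6 -151.9] [84.3 94.8]
side [ 494.3 -399.9] 85.3 ell [ 495.8 -401.2] [74.3 87.5]
j4 [360.5 286.4] 65.4820556640625 309
j3 [445.5 155. ] 55.22367477416992 173
j2 [472.7   9.2] 50.14786148071289 81
j1 [ 363.4 -296.1] 31.96894073486328 37
```

Emit:
move_arm(
  moves=[
    {"gripper":1,"xyz":[0,0,0],"angular":[0,0,0.13]},
    {"gripper":1,"xyz":[0,0,0],"angular":[0,0,0.26]},
    {"gripper":1,"xyz":[0,0,0],"angular":[0,0,0.26]},
  ],
)

```text
clock: 0.48
position: [160.5, -603.7, 230.8]
ee_rot: [-0.001, 1.0, 0.001, -0.0]
contact_force: [-0.0, -0.5, -0.7]
gripper_width: 85.6
```

Emit:
move_arm(
  moves=[
    {"gripper":1,"xyz":[-20.05,30.8,0],"angular":[0,0,0.26]},
    {"gripper":1,"xyz":[-20.05,30.8,0],"angular":[0,0,0]},
    {"gripper":1,"xyz":[-20.05,30.8,0],"angular":[0,0,0]},
    {"gripper":1,"xyz":[-20.05,30.8,0],"angular":[0,0,0]},
    {"gripper":1,"xyz":[-20.05,30.8,0],"angular":[0,0,0]},
    {"gripper":1,"xyz":[-20.05,30.8,0],"angular":[0,0,0]},
    {"gripper":1,"xyz":[-20.05,30.8,0],"angular":[0,0,0]},
    {"gripper":1,"xyz":[-20.05,30.8,8],"angular":[0,0,0]},
    {"gripper":1,"xyz":[-20.05,30.8,8],"angular":[0,0,0]},
  ],
)

```text
clock: 1.6
position: [358.6, -295.3, 148.1]
ee_rot: [-0.0, 1.0, 0.002, -0.003]
contact_force: [0.4, -0.8, 0.1]
gripper_width: 85.5
```

Emit:
move_arm(
  moves=[
    {"gripper":1,"xyz":[0,0,5],"angular":[0,0,0]},
    {"gripper":1,"xyz":[0,0,9],"angular":[0,0,0]},
    {"gripper":1,"xyz":[0,0,12],"angular":[0,0,0]},
    {"gripper":1,"xyz":[0,0,13.5],"angular":[0,0,0]},
    {"gripper":1,"xyz":[0,0,13.5],"angular":[0,0,0]},
  ],
)

```text
clock: 2.22
position: [359.9, -296.4, 15.2]
ee_rot: [0.0, 1.0, 0.001, -0.002]
contact_force: [-0.2, -0.5, 0.8]
gripper_width: 85.1
```

Emit:
move_arm(
  moves=[
    {"gripper":-1,"xyz":[0,0,0],"angular":[0,0,0]},
    {"gripper":-1,"xyz":[0,0,0],"angular":[0,0,0]},
    {"gripper":-1,"xyz":[0,0,0],"angular":[0,0,0]},
    {"gripper":-1,"xyz":[0,0,0],"angular":[0,0,0]},
    {"gripper":-1,"xyz":[0,0,0],"angular":[0,0,0]},
    {"gripper":-1,"xyz":[0,0,0],"angular":[0,0,0]},
    {"gripper":-1,"xyz":[0,0,0],"angular":[0,0,0]},
    {"gripper":-1,"xyz":[0,0,0],"angular":[0,0,0]},
  ],
)

```text
clock: 3.22
position: [361.7, -296.3, 17.1]
ee_rot: [-0.0, 1.0, -0.0, 0.001]
contact_force: [-1.7, 0.8, 5.9]
gripper_width: 28.3
```

Emit:
move_arm(
  moves=[
    {"gripper":-1,"xyz":[0,0,-1],"angular":[0,0,0]},
    {"gripper":-1,"xyz":[0,0,-5],"angular":[0,0,0]},
    {"gripper":-1,"xyz":[0,0,-10],"angular":[0,0,0]},
    {"gripper":-1,"xyz":[0,0,-15],"angular":[0,0,0]},
    {"gripper":-1,"xyz":[0,0,-18],"angular":[0,0,0]},
    {"gripper":-1,"xyz":[0,0,-18.4],"angular":[0,0,0]},
  ],
)

```text
clock: 3.98
position: [362.0, -296.3, 202.8]
ee_rot: [0.0, 1.0, -0.001, 0.003]
contact_force: [-0.1, -0.6, -0.8]
gripper_width: 27.9
```

Run:
```python
from h import *
im,d=shot('side','s1'); cv2.imwrite('pics/s1c.png',cv2.resize(im[60:260,260:580],None,fx=2.4,fy=2.4))
```

```text
(no output)
```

View pics/s1c.png

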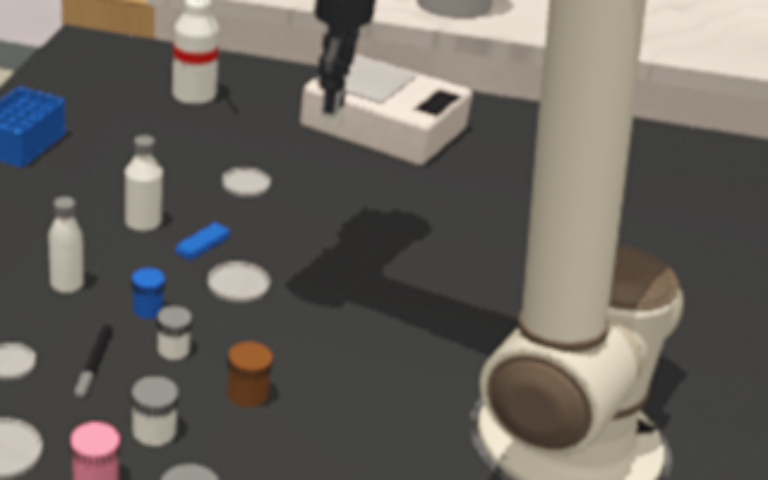

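Emit:
move_arm(
  moves=[
    {"gripper":-1,"xyz":[-2,2.8,0],"angular":[0,0,0]},
    {"gripper":-1,"xyz":[-6,8.4,0],"angular":[0,0,0]},
    {"gripper":-1,"xyz":[-9.5,13.2,0],"angular":[0,0,0]},
    {"gripper":-1,"xyz":[-13,18.1,0],"angular":[0,0,0]},
    {"gripper":-1,"xyz":[-16.5,23,0],"angular":[0,0,0]},
    {"gripper":-1,"xyz":[-20,27.8,0],"angular":[0,0,0]},
    {"gripper":-1,"xyz":[-23.5,32.7,0],"angular":[0,0,0]},
    {"gripper":-1,"xyz":[-26.5,36.9,0],"angular":[0,0,0]},
    {"gripper":-1,"xyz":[-28.6,39.8,0],"angular":[0,0,0]},
    {"gripper":-1,"xyz":[-28.6,39.8,0],"angular":[0,0,0]},
  ],
)

```text
clock: 5.28
position: [647.1, 103.9, 196.6]
ee_rot: [-0.001, 1.0, -0.001, -0.002]
contact_force: [-0.5, 0.0, -1.5]
gripper_width: 27.9
```

Emit:
move_arm(
  moves=[
    {"gripper":-1,"xyz":[0,0,3],"angular":[0,0,0]},
    {"gripper":-1,"xyz":[0,0,7],"angular":[0,0,0]},
    {"gripper":-1,"xyz":[0,0,11],"angular":[0,0,0]},
    {"gripper":-1,"xyz":[0,0,14],"angular":[0,0,0]},
    {"gripper":-1,"xyz":[0,0,16],"angular":[0,0,0]},
    {"gripper":-1,"xyz":[0,0,16.8],"angular":[0,0,0]},
    {"gripper":-1,"xyz":[0,0,17],"angular":[0,0,0]},
    {"gripper":-1,"xyz":[0,0,17],"angular":[0,0,0]},
  ],
)

```text
clock: 6.28
position: [647.5, 101.8, 31.0]
ee_rot: [0.0, 1.0, 0.0, 0.001]
contact_force: [-0.2, 0.1, 0.1]
gripper_width: 28.3
```

Run:
```python
from h import *
im,d=shot('side','s2'); cv2.imwrite('pics/s2c.png',cv2.resize(im[130:290,200:360],None,fx=3.5,fy=3.5))
```

```text
(no output)
```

View pics/s2c.png

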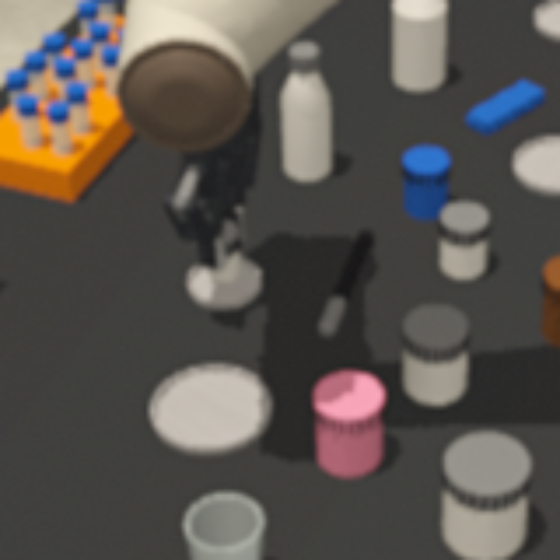

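The gripper holds jar_1 over the smallest dish, around crop (225,270). I'll lower it slowly.

Emit:
move_arm(
  moves=[
    {"gripper":-1,"xyz":[0,0,0.3],"angular":[0,0,0]},
    {"gripper":-1,"xyz":[0,0,0.6],"angular":[0,0,0]},
    {"gripper":-1,"xyz":[0,0,0.8],"angular":[0,0,0]},
    {"gripper":-1,"xyz":[0,0,0.9],"angular":[0,0,0]},
    {"gripper":-1,"xyz":[0,0,0.9],"angular":[0,0,0]},
  ],
)

```text
clock: 6.95
position: [647.3, 101.9, 21.3]
ee_rot: [0.0, 1.0, -0.0, 0.0]
contact_force: [-0.1, -0.4, 0.4]
gripper_width: 28.2
```

Emit:
move_arm(
  moves=[
    {"gripper":-1,"xyz":[0,0,0.1],"angular":[0,0,0]},
    {"gripper":-1,"xyz":[0,0,0.1],"angular":[0,0,0]},
    {"gripper":-1,"xyz":[0,0,0.1],"angular":[0,0,0]},
  ],
)

```text
clock: 7.32
position: [647.5, 101.9, 21.2]
ee_rot: [-0.0, 1.0, 0.0, 0.0]
contact_force: [-1.9, -0.5, 5.6]
gripper_width: 28.4
```

Emit:
move_arm(
  moves=[
    {"gripper":0,"xyz":[0,0,0],"angular":[0,0,0]},
    {"gripper":0.5,"xyz":[0,0,0],"angular":[0,0,0]},
    {"gripper":1,"xyz":[0,0,0],"angular":[0,0,0]},
    {"gripper":1,"xyz":[0,0,0],"angular":[0,0,0]},
    {"gripper":1,"xyz":[0,0,-3],"angular":[0,0,0]},
    {"gripper":1,"xyz":[0,0,-8],"angular":[0,0,0]},
    {"gripper":1,"xyz":[0,0,-13],"angular":[0,0,0]},
    {"gripper":1,"xyz":[0,0,-18],"angular":[0,0,0]},
    {"gripper":1,"xyz":[0,0,-18],"angular":[0,0,0]},
  ],
)

```text
clock: 8.45
position: [649.8, 102.5, 206.2]
ee_rot: [-0.0, 1.0, 0.002, 0.005]
contact_force: [-0.2, 0.6, 0.2]
gripper_width: 85.4
```

Emit:
move_arm(
  moves=[
    {"gripper":1,"xyz":[4.4,-2.4,0],"angular":[0,0,0]},
    {"gripper":1,"xyz":[8.8,-4.8,0],"angular":[0,0,0]},
    {"gripper":1,"xyz":[13.2,-7.2,0],"angular":[0,0,0]},
    {"gripper":1,"xyz":[17.6,-9.6,2],"angular":[0,0,0]},
    {"gripper":1,"xyz":[17.6,-9.6,5],"angular":[0,0,0]},
    {"gripper":1,"xyz":[17.6,-9.6,9],"angular":[0,0,0]},
    {"gripper":1,"xyz":[17.6,-9.6,9],"angular":[0,0,0]},
  ],
)

```text
clock: 9.32
position: [468.5, 5.1, 107.6]
ee_rot: [0.0, 1.0, -0.001, -0.004]
contact_force: [0.4, -0.1, 0.6]
gripper_width: 85.4
```

Run:
```python
from h import *
im,d=shot('side','s3'); im2,_=shot('top','t3');cv2.imwrite('pics/s3c.png',np.hstack([cv2.resize(im[130:290,200:360],(400,400)),cv2.resize(im2[90:250,200:360],(400,400))]))
```

```text
(no output)
```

View pics/s3c.png

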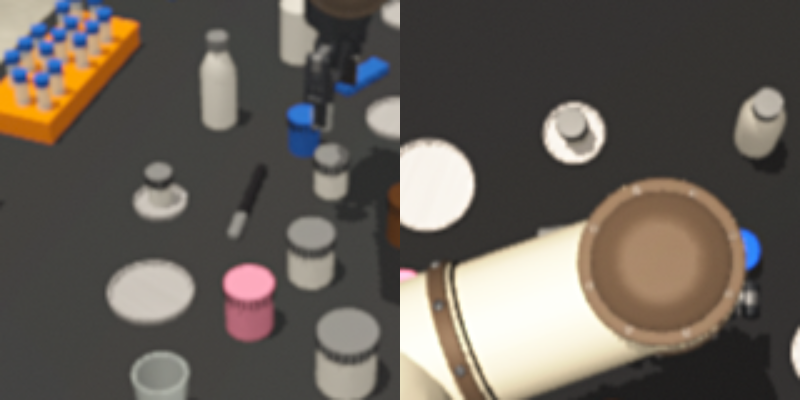

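Jar_1 stands in the middle of the small dish, at crop (160,190) left and (573,130) right. Jar_2 is next.

Emit:
move_arm(
  moves=[
    {"gripper":1,"xyz":[0,0,0],"angular":[0,0,0]},
    {"gripper":1,"xyz":[0,0,4],"angular":[0,0,0]},
    {"gripper":1,"xyz":[0,0,7],"angular":[0,0,0]},
    {"gripper":1,"xyz":[0,0,8.6],"angular":[0,0,0]},
    {"gripper":1,"xyz":[0,0,8.6],"angular":[0,0,0]},
    {"gripper":1,"xyz":[0,0,8.6],"angular":[0,0,0]},
  ],
)

```text
clock: 10.18
position: [472.3, 6.3, 25.5]
ee_rot: [-0.0, 1.0, 0.0, 0.001]
contact_force: [0.3, -0.0, -0.5]
gripper_width: 85.7
```

Emit:
move_arm(
  moves=[
    {"gripper":-1,"xyz":[0,0,0],"angular":[0,0,0]},
    {"gripper":-1,"xyz":[0,0,0],"angular":[0,0,0]},
    {"gripper":-1,"xyz":[0,0,0],"angular":[0,0,0]},
    {"gripper":-1,"xyz":[0,0,0],"angular":[0,0,0]},
    {"gripper":-1,"xyz":[0,0,0],"angular":[0,0,0]},
    {"gripper":-1,"xyz":[0,0,0],"angular":[0,0,0]},
    {"gripper":-1,"xyz":[0,0,0],"angular":[0,0,0]},
  ],
)

```text
clock: 11.05
position: [471.6, 6.0, 25.1]
ee_rot: [-0.0, 1.0, 0.0, 0.001]
contact_force: [-0.7, -0.4, 6.2]
gripper_width: 37.8
```

Emit:
move_arm(
  moves=[
    {"gripper":-1,"xyz":[0,0,-1],"angular":[0,0,0]},
    {"gripper":-1,"xyz":[0,0,-5],"angular":[0,0,0]},
    {"gripper":-1,"xyz":[0,0,-10],"angular":[0,0,0]},
    {"gripper":-1,"xyz":[0,0,-15],"angular":[0,0,0]},
    {"gripper":-1,"xyz":[0,0,-18],"angular":[0,0,0]},
    {"gripper":-1,"xyz":[0,0,-18.6],"angular":[0,0,0]},
    {"gripper":-1,"xyz":[0,0,-18.6],"angular":[0,0,0]},
  ],
)

```text
clock: 11.92
position: [470.5, 5.9, 209.7]
ee_rot: [0.0, 1.0, 0.0, -0.001]
contact_force: [0.1, 0.8, -2.0]
gripper_width: 38.2
```

Emit:
move_arm(
  moves=[
    {"gripper":-1,"xyz":[-0.2,-2.5,0],"angular":[0,0,0]},
    {"gripper":-1,"xyz":[-0.5,-7.5,0],"angular":[0,0,0]},
    {"gripper":-1,"xyz":[-0.8,-12.5,0],"angular":[0,0,0]},
    {"gripper":-1,"xyz":[-1.1,-17.5,0],"angular":[0,0,0]},
    {"gripper":-1,"xyz":[-1.4,-22.5,0],"angular":[0,0,0]},
    {"gripper":-1,"xyz":[-1.7,-27.5,0],"angular":[0,0,0]},
    {"gripper":-1,"xyz":[-2,-32.5,0],"angular":[0,0,0]},
    {"gripper":-1,"xyz":[-2.4,-37.5,0],"angular":[0,0,0]},
    {"gripper":-1,"xyz":[-2.6,-41.1,0],"angular":[0,0,0]},
    {"gripper":-1,"xyz":[-2.6,-41.1,0],"angular":[0,0,0]},
  ],
)

```text
clock: 13.18
position: [495.8, -406.8, 206.5]
ee_rot: [0.002, 1.0, 0.001, -0.003]
contact_force: [0.4, -0.1, -1.5]
gripper_width: 38.3
```

Emit:
move_arm(
  moves=[
    {"gripper":-1,"xyz":[0,0,3],"angular":[0,0,0]},
    {"gripper":-1,"xyz":[0,0,7],"angular":[0,0,0]},
    {"gripper":-1,"xyz":[0,0,11],"angular":[0,0,0]},
    {"gripper":-1,"xyz":[0,0,14],"angular":[0,0,0]},
    {"gripper":-1,"xyz":[0,0,16],"angular":[0,0,0]},
    {"gripper":-1,"xyz":[0,0,16.8],"angular":[0,0,0]},
    {"gripper":-1,"xyz":[0,0,17],"angular":[0,0,0]},
    {"gripper":-1,"xyz":[0,0,17],"angular":[0,0,0]},
  ],
)

```text
clock: 14.18
position: [497.5, -405.1, 40.9]
ee_rot: [-0.0, 1.0, -0.0, 0.0]
contact_force: [0.6, -0.2, -1.1]
gripper_width: 38.2
```

Emit:
move_arm(
  moves=[
    {"gripper":-1,"xyz":[0,0,0.3],"angular":[0,0,0]},
    {"gripper":-1,"xyz":[0,0,0.6],"angular":[0,0,0]},
    {"gripper":-1,"xyz":[0,0,0.8],"angular":[0,0,0]},
    {"gripper":-1,"xyz":[0,0,1.0],"angular":[0,0,0]},
    {"gripper":-1,"xyz":[0,0,1.0],"angular":[0,0,0]},
  ],
)

```text
clock: 14.8
position: [497.0, -405.0, 30.1]
ee_rot: [0.0, 1.0, 0.0, -0.0]
contact_force: [0.2, 0.5, -1.9]
gripper_width: 38.5
```

Emit:
move_arm(
  moves=[
    {"gripper":-1,"xyz":[0,0,0.1],"angular":[0,0,0]},
    {"gripper":-1,"xyz":[0,0,0.2],"angular":[0,0,0]},
    {"gripper":-1,"xyz":[0,0,0.2],"angular":[0,0,0]},
    {"gripper":-1,"xyz":[0,0,0.2],"angular":[0,0,0]},
  ],
)

```text
clock: 15.3
position: [497.4, -405.2, 29.2]
ee_rot: [-0.0, 1.0, -0.0, 0.0]
contact_force: [-0.9, 1.6, 5.8]
gripper_width: 37.7
```

Emit:
move_arm(
  moves=[
    {"gripper":0.2,"xyz":[0,0,0],"angular":[0,0,0]},
    {"gripper":0.6,"xyz":[0,0,0],"angular":[0,0,0]},
    {"gripper":1,"xyz":[0,0,0],"angular":[0,0,0]},
    {"gripper":1,"xyz":[0,0,0],"angular":[0,0,0]},
    {"gripper":1,"xyz":[0,0,-3],"angular":[0,0,0]},
    {"gripper":1,"xyz":[0,0,-8],"angular":[0,0,0]},
    {"gripper":1,"xyz":[0,0,-13],"angular":[0,0,0]},
    {"gripper":1,"xyz":[0,0,-18],"angular":[0,0,0]},
    {"gripper":1,"xyz":[0,0,-18],"angular":[0,0,0]},
  ],
)

```text
clock: 16.42
position: [499.3, -406.5, 214.0]
ee_rot: [-0.0, 1.0, -0.003, 0.005]
contact_force: [-0.1, 1.1, -1.1]
gripper_width: 85.4
```

Emit:
move_arm(
  moves=[
    {"gripper":1,"xyz":[0.6,6,0],"angular":[0,0,0]},
    {"gripper":1,"xyz":[1.2,12,0],"angular":[0,0,0]},
    {"gripper":1,"xyz":[1.8,18,0],"angular":[0,0,0]},
    {"gripper":1,"xyz":[2.4,24,0],"angular":[0,0,0]},
    {"gripper":1,"xyz":[3,30,0],"angular":[0,0,0]},
    {"gripper":1,"xyz":[3.6,36,0],"angular":[0,0,0]},
    {"gripper":1,"xyz":[4.2,42,0],"angular":[0,0,0]},
    {"gripper":1,"xyz":[4.8,48,0],"angular":[0,0,0]},
    {"gripper":1,"xyz":[5.3,54,0],"angular":[0,0,0]},
    {"gripper":1,"xyz":[5.3,55.8,0],"angular":[0,0,0]},
  ],
)

```text
clock: 17.68
position: [443.4, 155.5, 207.6]
ee_rot: [-0.002, 1.0, -0.0, -0.0]
contact_force: [-0.1, -0.1, -0.4]
gripper_width: 85.5
```

Run:
```python
from h import *
im,d=shot('side','s4'); im2,_=shot('top','t4');cv2.imwrite('pics/s4c.png',np.hstack([cv2.resize(im[80:240,200:360],(400,400)),cv2.resize(im2[120:280,360:520],(400,400))]))
```

```text
(no output)
```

View pics/s4c.png

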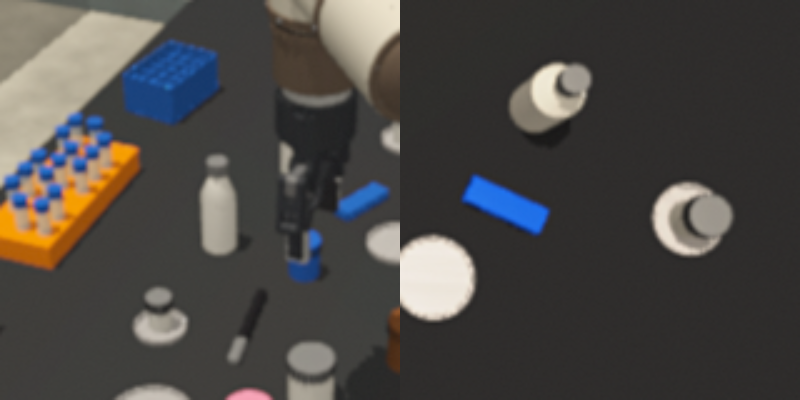

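Jar_2 stands in its dish, at (692,218) in the right panel. Its lid is offset by parallax. Next I'll go down on jar_3.

Emit:
move_arm(
  moves=[
    {"gripper":1,"xyz":[0,0,2],"angular":[0,0,0]},
    {"gripper":1,"xyz":[0,0,6],"angular":[0,0,0]},
    {"gripper":1,"xyz":[0,0,10],"angular":[0,0,0]},
    {"gripper":1,"xyz":[0,0,13],"angular":[0,0,0]},
    {"gripper":1,"xyz":[0,0,16],"angular":[0,0,0]},
    {"gripper":1,"xyz":[0,0,17.5],"angular":[0,0,0]},
    {"gripper":1,"xyz":[0,0,17.6],"angular":[0,0,0]},
    {"gripper":1,"xyz":[0,0,17.6],"angular":[0,0,0]},
  ],
)

```text
clock: 18.77
position: [444.6, 152.4, 32.7]
ee_rot: [0.001, 1.0, 0.0, 0.0]
contact_force: [0.4, 0.3, 0.2]
gripper_width: 85.2
```

Emit:
move_arm(
  moves=[
    {"gripper":-1,"xyz":[0,0,0],"angular":[0,0,0]},
    {"gripper":-1,"xyz":[0,0,0],"angular":[0,0,0]},
    {"gripper":-1,"xyz":[0,0,0],"angular":[0,0,0]},
    {"gripper":-1,"xyz":[0,0,0],"angular":[0,0,0]},
    {"gripper":-1,"xyz":[0,0,0],"angular":[0,0,0]},
    {"gripper":-1,"xyz":[0,0,0],"angular":[0,0,0]},
    {"gripper":-1,"xyz":[0,0,0],"angular":[0,0,0]},
  ],
)

```text
clock: 19.65
position: [444.6, 153.1, 33.4]
ee_rot: [-0.0, 1.0, 0.0, 0.001]
contact_force: [-1.5, -0.8, 6.5]
gripper_width: 48.2
```

Emit:
move_arm(
  moves=[
    {"gripper":-1,"xyz":[0,0,-1],"angular":[0,0,0]},
    {"gripper":-1,"xyz":[0,0,-5],"angular":[0,0,0]},
    {"gripper":-1,"xyz":[0,0,-10],"angular":[0,0,0]},
    {"gripper":-1,"xyz":[0,0,-15],"angular":[0,0,0]},
    {"gripper":-1,"xyz":[0,0,-18],"angular":[0,0,0]},
    {"gripper":-1,"xyz":[0,0,-18.6],"angular":[0,0,0]},
    {"gripper":-1,"xyz":[0,0,-18.6],"angular":[0,0,0]},
  ],
)

```text
clock: 20.52
position: [443.5, 152.6, 217.5]
ee_rot: [0.0, 1.0, -0.0, -0.001]
contact_force: [-0.4, 0.1, -1.7]
gripper_width: 48.2
```

Emit:
move_arm(
  moves=[
    {"gripper":-1,"xyz":[0.1,-2.5,0],"angular":[0,0,0]},
    {"gripper":-1,"xyz":[0.2,-7,0],"angular":[0,0,0]},
    {"gripper":-1,"xyz":[0.3,-11.5,0],"angular":[0,0,0]},
    {"gripper":-1,"xyz":[0.4,-16,0],"angular":[0,0,0]},
    {"gripper":-1,"xyz":[0.5,-20.5,0],"angular":[0,0,0]},
    {"gripper":-1,"xyz":[0.6,-25,0],"angular":[0,0,0]},
    {"gripper":-1,"xyz":[0.8,-29,0],"angular":[0,0,0]},
    {"gripper":-1,"xyz":[0.8,-30.8,0],"angular":[0,0,0]},
    {"gripper":-1,"xyz":[0.8,-30.8,0],"angular":[0,0,0]},
  ],
)

```text
clock: 21.65
position: [434.9, -155.9, 216.1]
ee_rot: [0.002, 1.0, 0.0, -0.002]
contact_force: [-0.3, 0.7, -0.8]
gripper_width: 48.0
```

Emit:
move_arm(
  moves=[
    {"gripper":-1,"xyz":[0,0,3],"angular":[0,0,0]},
    {"gripper":-1,"xyz":[0,0,7],"angular":[0,0,0]},
    {"gripper":-1,"xyz":[0,0,11],"angular":[0,0,0]},
    {"gripper":-1,"xyz":[0,0,14],"angular":[0,0,0]},
    {"gripper":-1,"xyz":[0,0,16],"angular":[0,0,0]},
    {"gripper":-1,"xyz":[0,0,16.8],"angular":[0,0,0]},
    {"gripper":-1,"xyz":[0,0,17],"angular":[0,0,0]},
    {"gripper":-1,"xyz":[0,0,17],"angular":[0,0,0]},
  ],
)

```text
clock: 22.65
position: [436.7, -154.9, 48.8]
ee_rot: [-0.0, 1.0, -0.0, 0.001]
contact_force: [-1.1, 0.5, -2.1]
gripper_width: 47.8
```

Emit:
move_arm(
  moves=[
    {"gripper":-1,"xyz":[0,0,0.3],"angular":[0,0,0]},
    {"gripper":-1,"xyz":[0,0,0.6],"angular":[0,0,0]},
    {"gripper":-1,"xyz":[0,0,0.8],"angular":[0,0,0]},
    {"gripper":-1,"xyz":[0,0,1.0],"angular":[0,0,0]},
    {"gripper":-1,"xyz":[0,0,1.0],"angular":[0,0,0]},
  ],
)

```text
clock: 23.28
position: [436.1, -155.1, 38.1]
ee_rot: [0.0, 1.0, 0.0, -0.0]
contact_force: [0.3, 0.7, -2.1]
gripper_width: 47.7
```

Emit:
move_arm(
  moves=[
    {"gripper":-1,"xyz":[0,0,0.1],"angular":[0,0,0]},
    {"gripper":-1,"xyz":[0,0,0.2],"angular":[0,0,0]},
    {"gripper":-1,"xyz":[0,0,0.2],"angular":[0,0,0]},
    {"gripper":-1,"xyz":[0,0,0.2],"angular":[0,0,0]},
  ],
)

```text
clock: 23.78
position: [436.5, -155.1, 37.4]
ee_rot: [-0.0, 1.0, -0.0, 0.0]
contact_force: [-2.0, 1.0, 7.4]
gripper_width: 47.9
```

Emit:
move_arm(
  moves=[
    {"gripper":0.4,"xyz":[0,0,0],"angular":[0,0,0]},
    {"gripper":0.7,"xyz":[0,0,0],"angular":[0,0,0]},
    {"gripper":1,"xyz":[0,0,0],"angular":[0,0,0]},
    {"gripper":1,"xyz":[0,0,0],"angular":[0,0,0]},
    {"gripper":1,"xyz":[0,0,-3],"angular":[0,0,0]},
    {"gripper":1,"xyz":[0,0,-8],"angular":[0,0,0]},
    {"gripper":1,"xyz":[0,0,-13],"angular":[0,0,0]},
    {"gripper":1,"xyz":[0,0,-18],"angular":[0,0,0]},
    {"gripper":1,"xyz":[0,0,-18],"angular":[0,0,0]},
  ],
)

```text
clock: 24.9
position: [438.6, -155.3, 220.5]
ee_rot: [-0.0, 1.0, -0.0, 0.005]
contact_force: [0.0, -0.3, -0.7]
gripper_width: 85.3
```

Emit:
move_arm(
  moves=[
    {"gripper":1,"xyz":[0.8,5,0],"angular":[0,0,0]},
    {"gripper":1,"xyz":[1.7,10,0],"angular":[0,0,0]},
    {"gripper":1,"xyz":[2.6,15,0],"angular":[0,0,0]},
    {"gripper":1,"xyz":[3.5,20,0],"angular":[0,0,0]},
    {"gripper":1,"xyz":[4.4,25,0],"angular":[0,0,0]},
    {"gripper":1,"xyz":[5.2,30,0],"angular":[0,0,0]},
    {"gripper":1,"xyz":[6,35,0],"angular":[0,0,0]},
    {"gripper":1,"xyz":[6.9,40,0],"angular":[0,0,0]},
    {"gripper":1,"xyz":[7.6,44,0],"angular":[0,0,0]},
    {"gripper":1,"xyz":[7.6,44,0],"angular":[0,0,0]},
  ],
)

```text
clock: 26.15
position: [359.4, 286.8, 214.8]
ee_rot: [-0.002, 1.0, -0.001, -0.001]
contact_force: [0.0, -0.9, 0.4]
gripper_width: 85.4
```

Run:
```python
from h import *
im,d=shot('side','s5'); im2,_=shot('top','t5');cv2.imwrite('pics/s5c.png',np.hstack([cv2.resize(im[100:320,240:460],(400,400)),cv2.resize(im2[150:310,320:480],(400,400))]))
```

```text
(no output)
```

View pics/s5c.png

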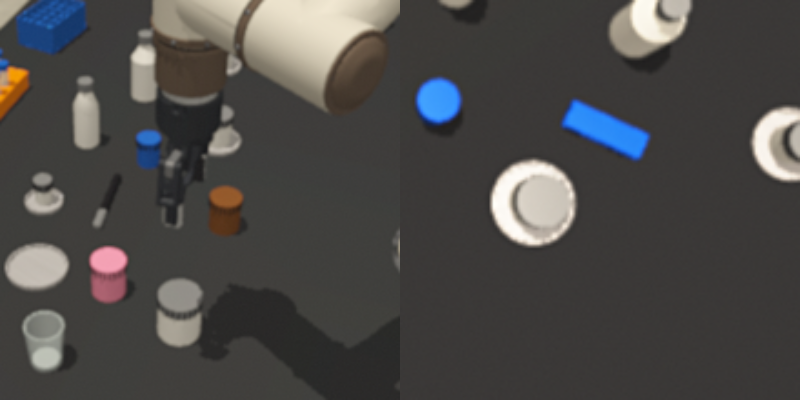

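Jar_3 stands in its dish, at (538,202) in the right panel. Last is jar_4.

Emit:
move_arm(
  moves=[
    {"gripper":1,"xyz":[0,0,2],"angular":[0,0,0]},
    {"gripper":1,"xyz":[0,0,6],"angular":[0,0,0]},
    {"gripper":1,"xyz":[0,0,10],"angular":[0,0,0]},
    {"gripper":1,"xyz":[0,0,13],"angular":[0,0,0]},
    {"gripper":1,"xyz":[0,0,16],"angular":[0,0,0]},
    {"gripper":1,"xyz":[0,0,17.5],"angular":[0,0,0]},
    {"gripper":1,"xyz":[0,0,17.6],"angular":[0,0,0]},
    {"gripper":1,"xyz":[0,0,17.6],"angular":[0,0,0]},
  ],
)

```text
clock: 27.25
position: [360.6, 284.6, 40.8]
ee_rot: [0.0, 1.0, 0.0, 0.0]
contact_force: [0.5, 0.6, -0.5]
gripper_width: 85.6
```

Emit:
move_arm(
  moves=[
    {"gripper":-1,"xyz":[0,0,0],"angular":[0,0,0]},
    {"gripper":-1,"xyz":[0,0,0],"angular":[0,0,0]},
    {"gripper":-1,"xyz":[0,0,0],"angular":[0,0,0]},
    {"gripper":-1,"xyz":[0,0,0],"angular":[0,0,0]},
    {"gripper":-1,"xyz":[0,0,0],"angular":[0,0,0]},
    {"gripper":-1,"xyz":[0,0,0],"angular":[0,0,0]},
    {"gripper":-1,"xyz":[0,0,0],"angular":[0,0,0]},
  ],
)

```text
clock: 28.12
position: [360.6, 285.2, 41.7]
ee_rot: [-0.0, 1.0, 0.001, 0.001]
contact_force: [-1.3, -1.8, 7.3]
gripper_width: 58.4
```

Emit:
move_arm(
  moves=[
    {"gripper":-1,"xyz":[0,0,-1],"angular":[0,0,0]},
    {"gripper":-1,"xyz":[0,0,-5],"angular":[0,0,0]},
    {"gripper":-1,"xyz":[0,0,-10],"angular":[0,0,0]},
    {"gripper":-1,"xyz":[0,0,-15],"angular":[0,0,0]},
    {"gripper":-1,"xyz":[0,0,-18],"angular":[0,0,0]},
    {"gripper":-1,"xyz":[0,0,-18],"angular":[0,0,0]},
  ],
)

```text
clock: 28.88
position: [360.8, 285.9, 222.9]
ee_rot: [0.0, 1.0, 0.003, 0.002]
contact_force: [-0.5, -0.3, -3.2]
gripper_width: 58.1
```

Emit:
move_arm(
  moves=[
    {"gripper":-1,"xyz":[-2,-0.4,0],"angular":[0,0,0]},
    {"gripper":-1,"xyz":[-6,-1.1,0],"angular":[0,0,0]},
    {"gripper":-1,"xyz":[-10,-1.8,0],"angular":[0,0,0]},
    {"gripper":-1,"xyz":[-14,-2.5,0],"angular":[0,0,0]},
    {"gripper":-1,"xyz":[-18,-3.2,0],"angular":[0,0,0]},
    {"gripper":-1,"xyz":[-21.5,-3.8,0],"angular":[0,0,0]},
    {"gripper":-1,"xyz":[-23.2,-4.1,0],"angular":[0,0,0]},
    {"gripper":-1,"xyz":[-23.2,-4.1,0],"angular":[0,0,0]},
  ],
)

```text
clock: 29.88
position: [592.0, 243.0, 217.1]
ee_rot: [0.001, 1.0, -0.001, -0.002]
contact_force: [-0.9, -0.2, -2.9]
gripper_width: 58.1
```

Emit:
move_arm(
  moves=[
    {"gripper":-1,"xyz":[0,0,3],"angular":[0,0,0]},
    {"gripper":-1,"xyz":[0,0,7],"angular":[0,0,0]},
    {"gripper":-1,"xyz":[0,0,11],"angular":[0,0,0]},
    {"gripper":-1,"xyz":[0,0,14],"angular":[0,0,0]},
    {"gripper":-1,"xyz":[0,0,15.8],"angular":[0,0,0]},
    {"gripper":-1,"xyz":[0,0,16.3],"angular":[0,0,0]},
    {"gripper":-1,"xyz":[0,0,16.5],"angular":[0,0,0]},
    {"gripper":-1,"xyz":[0,0,16.5],"angular":[0,0,0]},
  ],
)

```text
clock: 30.88
position: [592.8, 244.4, 56.5]
ee_rot: [0.0, 1.0, 0.001, 0.001]
contact_force: [-0.4, -0.3, -1.8]
gripper_width: 58.0
```

Emit:
move_arm(
  moves=[
    {"gripper":-1,"xyz":[0,0,0.3],"angular":[0,0,0]},
    {"gripper":-1,"xyz":[0,0,0.6],"angular":[0,0,0]},
    {"gripper":-1,"xyz":[0,0,0.8],"angular":[0,0,0]},
    {"gripper":-1,"xyz":[0,0,0.9],"angular":[0,0,0]},
    {"gripper":-1,"xyz":[0,0,0.9],"angular":[0,0,0]},
  ],
)

```text
clock: 31.5
position: [592.2, 243.9, 46.2]
ee_rot: [0.0, 1.0, -0.0, -0.0]
contact_force: [-0.4, 0.5, -2.2]
gripper_width: 58.1
```

Emit:
move_arm(
  moves=[
    {"gripper":-1,"xyz":[0,0,0.1],"angular":[0,0,0]},
    {"gripper":-1,"xyz":[0,0,0.2],"angular":[0,0,0]},
    {"gripper":-1,"xyz":[0,0,0.2],"angular":[0,0,0]},
    {"gripper":-1,"xyz":[0,0,0.2],"angular":[0,0,0]},
  ],
)

```text
clock: 32.0
position: [592.5, 244.0, 45.8]
ee_rot: [-0.0, 1.0, 0.0, 0.001]
contact_force: [-2.4, -0.6, 4.4]
gripper_width: 58.1
```

Jar_4 touches the dish floor. I'll release it, lift, and move clear so I can check the result.

Emit:
move_arm(
  moves=[
    {"gripper":0.6,"xyz":[0,0,0],"angular":[0,0,0]},
    {"gripper":1,"xyz":[0,0,0],"angular":[0,0,0]},
    {"gripper":1,"xyz":[0,0,0],"angular":[0,0,0]},
    {"gripper":1,"xyz":[0,0,0],"angular":[0,0,0]},
    {"gripper":1,"xyz":[0,0,-3],"angular":[0,0,0]},
    {"gripper":1,"xyz":[0,0,-8],"angular":[0,0,0]},
    {"gripper":1,"xyz":[0,0,-13],"angular":[0,0,0]},
    {"gripper":1,"xyz":[0,0,-18],"angular":[0,0,0]},
    {"gripper":1,"xyz":[0,0,-18],"angular":[0,0,0]},
  ],
)

```text
clock: 33.12
position: [594.5, 245.1, 230.0]
ee_rot: [-0.0, 1.0, 0.003, 0.005]
contact_force: [0.3, -0.7, -0.9]
gripper_width: 85.4
```

Emit:
move_arm(
  moves=[
    {"gripper":1,"xyz":[5,4,0],"angular":[0,0,0]},
    {"gripper":1,"xyz":[10,8,0],"angular":[0,0,0]},
    {"gripper":1,"xyz":[15,12,0],"angular":[0,0,0]},
    {"gripper":1,"xyz":[20,16,0],"angular":[0,0,0]},
    {"gripper":1,"xyz":[23,18,0],"angular":[0,0,0]},
    {"gripper":1,"xyz":[23,18,0],"angular":[0,0,0]},
    {"gripper":1,"xyz":[23,18,0],"angular":[0,0,0]},
    {"gripper":1,"xyz":[23,18,0],"angular":[0,0,0]},
  ],
)

```text
clock: 34.12
position: [363.0, 423.2, 223.9]
ee_rot: [0.001, 1.0, -0.0, -0.0]
contact_force: [0.4, 0.5, -0.3]
gripper_width: 85.3
```

Run:
```python
from h import *
shot('side','s6'); im,d=shot('top','t6'); W=world('top',d)
for nm,x,y,z,D in [('j4',592,244,72,60),('j3',436,-155,64,50),('j2',497,-405,56,40),('j1',647,102,48,30),('b1',647,-77,125,26),('b2',605,-255,129,26)]:
    p=W[(abs(W[...,2]-z)<6)&(np.hypot(W[...,0]-x,W[...,1]-y)<D/2+15)]
    if len(p): c,r=cv2.minEnclosingCircle(p[:,:2].astype(np.float32)); print(nm,np.round(c,1),round(2*r,1),'z',np.median(p[:,2]).round(1),p[:,2].std().round(1))
```

```text
j4 [591.6 244.1] 60.6 z 71.3 1.5
j3 [ 435.3 -154.6] 51.4 z 63.1 1.5
j2 [ 496.2 -404.2] 41.0 z 55.0 1.6
j1 [646.9 101. ] 30.7 z 46.9 1.7
b1 [646.8 -77.3] 26.6 z 124.3 1.6
b2 [ 605.6 -256. ] 26.5 z 129.0 1.6
```

View pics/t6.png

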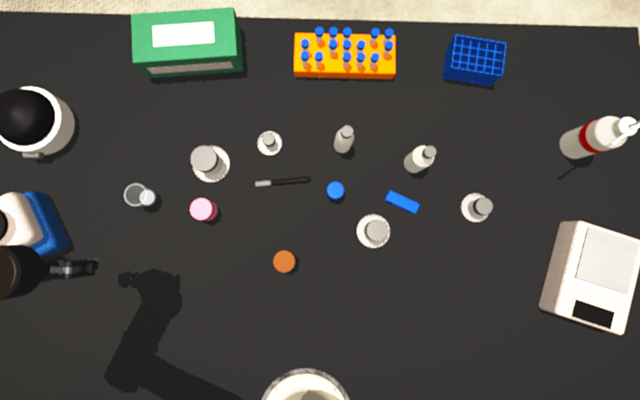

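View pics/s6.png

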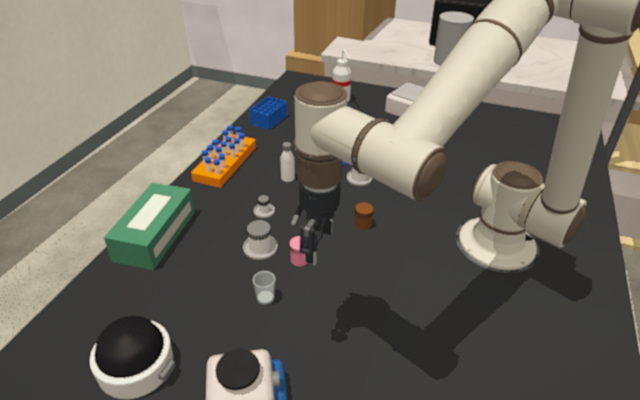

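All four jars stand in their dishes, at (207,160), (269,142), (375,231) and (479,207) in the top view. The bottles and look-alikes haven't moved, and the arm is clear.

```bash
python3 -c "
from bench import arm
print(arm.job_done())"
```

```text
the job is handed in; nothing more can be done
None
```

All four jars are standing upright in their matching dishes, placed smallest to largest, and the job is handed in. I lowered each jar until it touched the dish floor (4–8 N measured) before releasing it. The run took about 34 s on the robot's clock.

The last top-camera check found:
- **Position:** each lid is within about 1.5 mm of its dish centre.
- **Height:** each lid is about 3 mm higher than it was on the bench. The dish floor is 4 mm up, so the jars are flat on the floors to within camera error.
- **Bystanders:** both bottles are within about 1 mm of where they started, and the brown, pink and blue look-alikes have not moved.

No check failed. The one disagreement was early on: the side camera placed the dishes and jars up to 5.5 mm off the top camera's positions. I used the top camera's values, and the placements confirmed them.

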